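Square a chocolate block up on the shaving board and shut the keeper

ROBOT

A 7-joint arm with a two-finger parallel gripper is mounted at the origin on the work surface; the furniture and walls round the work are solid. World frame = base frame: x ahead of the robot, y to its left, z up, the work surface at z = 0. Lengths are in m, angles in rad, forces in N, time in s.
With the tool pointing down it reaches from about 0.35 to 0.9 m from the base axis. Payload 19.9 kg.
Tool frame: the origin (TCP) lies on the front face of the gripper's body, between the roots of the fingers; the fingertips stand 73 mm ahead of it and the grasp point (between the pads) lies 54 mm ahead of it (hold_point_z is the z of the grasp point in the tool frame, in m); z points along the fingers, y is the line along which they close (so a half turn about z gives the same grasp; the last joint's range is limited). The gripper opens to 85 mm and grips with 20 to 120 N. Pads are 22 mm wide; open, the fingers measure 114 mm over their backs; the gripper's body (76 mm by 85 mm) begins 54 mm behind the grasp point. The pads swing forward as they close: fully open they stand 13 mm farther back than shut.
Start: joints at [-1.202, 0.417, -0.01, 1.614, 0.005, 1.111, -0.053], TCP at [0.249, 0.573, 0.304] pointing down, gripper open.
Joint ranges: [-2.81, 2.81], [-0.39, 2.02], [-1.27, 1.25], [0.06, 2.57], [-1.19, 4.33], [0.19, 2], [-2.82, 2.82]. Speed limits (rad/s): [1.89, 1.89, 2.39, 2.39, 3.01, 3.01, 3.01].

INTERFACE

Orientations are given as a unit quaternion [w, x, y, z].
In Python, from cell import * gives the robot as it stands.
- The arm moves only by the shell command python3 -m creep 'ROWS' [OPENING] [FORCE]. ROWS is JSON, a list of rows, each an object of numbers: "dx", "dy", "dz": the shift along the world's x, y, z in mm; "yaw": the turn about the world's z in degrees. In form: [{"dx": .., "dy": .., "dz": .., "yaw": ..}, ...]. A call has 1 to 5 rows; each row is the pose to reach, as a shift and turn from the pose commanded when the call began; what a row does not reach only later rows make up. A row lasts 1/8 s, in which the tool goes at most 62.5 mm and 10.7 degrees, less where a joint would pass 70% of its speed; a pose out of reach is approached as far as the arm can. A call with a gripper value outside its range is refused whole. OPENING is the opening in per cent of the stroke, from 0 (shut) to 100 (fully open), set as the call begins (- or left out, the last holds). The fingers move at their own pace and stop on an object; FORCE is the grip in N (left out, the last holds). Time passes only in rows, so rows that repeat a pose let the fingers close. It gives the time, the measured TCP pose, the force, the opening and the grip force at its end, in the units of the state.
- state(): the state, without advancing time (a new reading comes with each control period).
- read_camera(name): name is "scene" or "top"; returns (picture, depth): 400x640x3 uint8, red, green, blue; 400x640 float32, m along the optical axis (not along the pixel's ray), 0 where there is no reading.
- camera_model(name): a dict with "camera_matrix" (3x3 intrinsics, pixels), "origin" and "orientation" of the camera in the world. Camera axes: x right, y up, looking along -z (the intrinsics and any distortion apply to the point x, -y, -z); pixel columns grow to the right and rows downward; lengths in m; the calibration is good to about 2 mm. A picture is of the moment at which its call begins. camera_model takes no time and is no camera call.
- finish_job(): hands the job in; it is judged then, once.
The state is a dict: "clock": time; "joint_positions": joint angles; "qd": joint speeds; "tau": joint torques, N m; "tool_pos": TCP position; "tool_rot": TCP orientation; "ft_force": force on the tool from outside, world axes, zero at the start; "wrist_torque": the same for the moment, N m; "opening": opening from 0.0 (shut) to 1.0 (fully open); "grip_force": force on a finger pad.
Only numpy, scipy, OpenCV 4.12 (cv2) and the standard library are available. Lean on these libraries where they do the work, as an engineer would, in place of code of your own. Each camera call takes 0.05 s, during which the arm holds its last target. There are 200 camera calls.

TASK

Walk the heavy block of chocolate round on the shaving board by pushing its corners in turn until a long side faces the far fence, and push it home into the corner, flush against the fence and up against the end stop. Then push the swinging keeper fully shut in front of it with a fingertip. The block must stay flat on the board, never lifted or tipped, and the things round the board must be left alone.

Things in the scene. Friction and masses are not known exactly. Their poses are not given: they have to be found in the camera images.
- board: Chocolate-shaving board, fixed: light wooden bed 300 (x) x 375 (y) mm, its top 22 mm above the worktop. Origin on the worktop under the bed, x towards the fence (away from the robot), y left along the fence, z up; the bed spans x -150..150, y -185..190. A steel fence stands along its far side, a steel end stop at its right.
- home_corner (a point): Inner corner of fence and end stop, at bed height (board frame 120, -120, 22 mm). The fence's inner face is x = 120 from y = -120 to 150; the end stop's inner face is y = -120 from x = 34 to 120. Both rise 36 mm above the bed and are 4 mm thick, with 3 mm high screwed flanges outside the corner.
- block: Block of dark chocolate, 95 (its x) x 160 (its y) x 50 mm high, about 0.9 kg, 3 x 5 raised squares on top; loose on the bed, at first more or less end-on to the fence. Origin at the middle of its underside. Either long side may face the fence. It slides under 3 to 12 N. Home, its centre is 47.5 mm before the fence and 80 mm left of the end stop (board frame x 72.5, y -40 mm).
- block_center (a point): Centre of the chocolate block, 25 mm above its underside.
- keeper (a joint): Angle of the keeper, rad: 0 = shut, on its stop, lying along the board's +y in front of the block; grows as it swings out level with the bed, up to 2.1: at pi/2 it points along the board's -x, towards the robot. It stays where it is left (friction about 1.2 N at the peg). From pi/2 it is shut by pushing its peg to the left, then away from the robot.
- keeper_pivot (a point): Pivot of the keeper on the bed, by the near end of the end stop (board frame 12, -137, 22 mm). The keeper is a flat steel bar 20 mm wide, reaching 118 mm from the pivot to its rounded end, 7.5 to 19.5 mm above the bed. Shut, it passes 3 mm in front of a block that is home.
- keeper_peg (a point): Middle of the keeper's upright black peg, 18 mm across, 105 mm from the pivot; its top stands 49.5 mm above the bed, this point 35.5 mm above it.
- scraper: bench scraper: wooden grip with a steel blade, 98 x 167 x 23, lying left of the board; origin under its middle; not part of the job
- vanilla_jar: spice jar with a green label and black cap, 44 across, 105 tall, right of the board; origin at the middle of its foot; not part of the job
- sugar_shaker: clear shaker with a grey-white cap, 44 across, 90 tall, right of the board; origin at the middle of its foot; not part of the job
- timer: white kitchen timer lying flat, 66 x 66 x 24, right of the board near the robot; origin under its middle; not part of the job
- teaspoon: steel teaspoon, 130 x 26 x 11, left of the board near the robot; origin under its middle; not part of the job
Mind the look-alikes: they are no part of the job. What is shaped like the block but purple is not meant.

How it is judged:
By the outcome, as a careful person would: the job done as asked, in the order asked, and still so for the second after the job is handed in, with the robot touching nothing.
It also fails if it takes over 64 s, if anything falls off the work surface, if the arm or the gripper's body presses on something with over 40 N, if the wrist force passes 120 N, or if a joint passes its speed limit or range.

## Working session

There is one attempt and no reset: what is moved stays moved. The work goes in short steps, Python scripts to look and compute and a shell command to move; the robot and the scene stay as the last step left them, time stands still between calls to the robot, and variables do not carry over. Pictures are saved under pics/ and viewed, at most 10 in all, crops included, and the job is handed in when it is done.

```bash
mkdir -p pics; ls; cat > h.py <<'E'
from cell import *
import numpy as np, cv2
from scipy.spatial.transform import Rotation as R
def cam(n):
    m=camera_model(n);q=m["orientation"]
    return np.array(m["camera_matrix"]),np.array(m["origin"]),R.from_quat([q[1],q[2],q[3],q[0]]).as_matrix(),m
def cloud(n,depth):
    K,o,Rm,_=cam(n);v,u=np.mgrid[:depth.shape[0],:depth.shape[1]]
    p=np.stack([(u-K[0,2])/K[0,0]*depth,-(v-K[1,2])/K[1,1]*depth,-depth],-1)
    return p@Rm.T+o
E
python3 - <<'E'
from h import *
for n in("top","scene"):
    p,d=read_camera(n);cv2.imwrite(f"pics/{n}0.png",cv2.cvtColor(p,cv2.COLOR_RGB2BGR));np.savez(f"{n}0.npz",p=p,d=d)
    print(camera_model(n))
print(state())
E
```

```text
pics
{'camera_matrix': array([[399.6189236 ,   0.        , 328.74754915],
       [  0.        , 399.6189236 , 204.96367206],
       [  0.        ,   0.        ,   1.        ]]), 'origin': array([ 0.26123412, -0.00697107,  1.3275737 ]), 'orientation': array([-0.6984516 , -0.05004474,  0.04687264,  0.71236496])}
{'camera_matrix': array([[375.30865738,   0.        , 319.27523463],
       [  0.        , 375.30865738, 201.3730998 ],
       [  0.        ,   0.        ,   1.        ]]), 'origin': array([-0.06429851, -0.82835841,  0.73371875]), 'orientation': array([ 0.8474567 ,  0.44569424, -0.12323205, -0.26074441])}
{'clock': 0.1, 'joint_positions': array([-1.20249178,  0.41790218, -0.01030418,  1.61410327,  0.0047137 ,
        1.11068243, -0.05301068]), 'qd': array([-1.46431841e-05, -2.23987959e-03, -1.76650235e-05, -1.39871378e-03,
        1.71304479e-03, -2.77880871e-03, -1.67245718e-05]), 'tau': array([ 9.48819325e-04, -8.65814710e+01,  6.80292249e-01, -4.35642707e+01,
        1.93061808e-02,  4.82161471e-03, -1.86643852e-04]), 'tool_pos': array([0.24893348, 0.57304116, 0.30333484]), 'tool_rot': array([-6.15611873e-05,  2.03469279e-01,  9.79081184e-01, -5.32409528e-04]), 'ft_force': array([-0.43503061,  0.98432977,  1.0605468 ]), 'wrist_torque': array([-0.0602999 ,  0.01626925,  0.03924357]), 'grip_force': 0.0, 'opening': 0.9965193554941256}
```

View pics/top0.png

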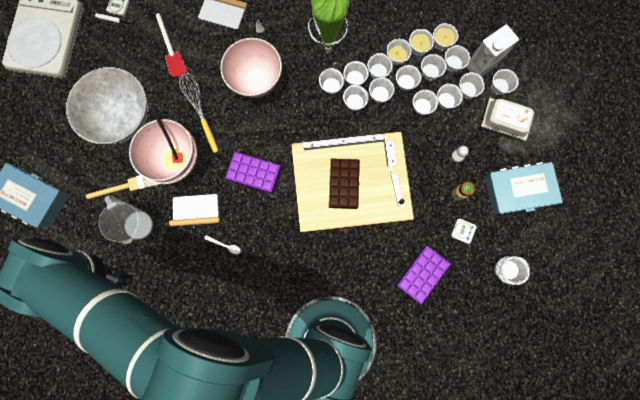

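View pics/scene0.png

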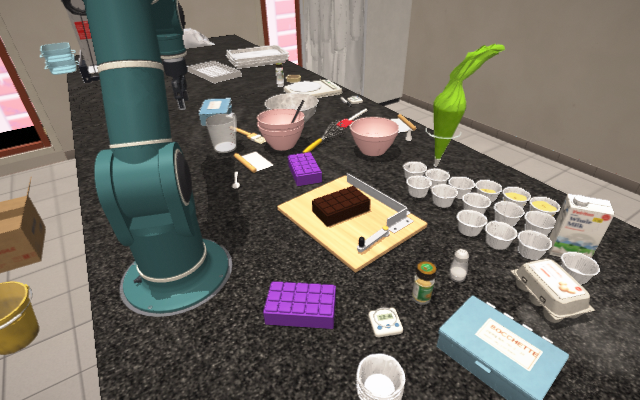

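Top view: the bed spans about (292,140)–(413,230), the block is at (344,183), the fence is at the top, and the end stop and keeper are at the right, with the peg at (402,202). Next I'll measure these with depth.

```bash
cat >> h.py <<'E'
BL=(95,160)
def rect(pts):
    (c,s,a)=cv2.minAreaRect((pts*1000).astype(np.float32))
    return np.array(c),s,a
def project(n,P):
    K,o,Rm,_=cam(n);q=(np.atleast_2d(P)-o)@Rm
    return np.stack([K[0,2]+K[0,0]*q[:,0]/-q[:,2],K[1,2]-K[1,1]*q[:,1]/-q[:,2]],-1)
def backproj(n,uv,z):
    K,o,Rm,_=cam(n);uv=np.atleast_2d(uv).astype(float)
    r=np.stack([(uv[:,0]-K[0,2])/K[0,0],-(uv[:,1]-K[1,2])/K[1,1],-np.ones(len(uv))],-1)@Rm.T
    return o+r*((z-o[2])/r[:,2])[:,None]
E
python3 - <<'E'
from h import *
f=np.load("top0.npz");p,d=f["p"].astype(int),f["d"];P=cloud("top",d)
r,g,b=p[...,0],p[...,1],p[...,2]
roi=np.zeros(d.shape,bool);roi[125:240,282:422]=1
print("z wood",np.median(P[190:220,305:325,2]),"table",np.median(P[240:260,300:330,2]),"block",np.median(P[165:200,335:352,2]))
w=roi&(r>150)&(r-b>40)&(abs(P[...,2]-.022)<.012)
uv=np.argwhere(w)[:,::-1]; print("board",rect(backproj("top",uv,.022)[:,:2]))
print(cv2.boxPoints(cv2.minAreaRect((backproj("top",uv,.022)[:,:2]*1000).astype(np.float32))))
k=roi&(P[...,2]>.06)&(r<120)&(np.mgrid[:400,:640][1]<372)&(np.mgrid[:400,:640][0]>150)
uv=np.argwhere(k)[:,::-1]; B=backproj("top",uv,.072)[:,:2];print("block",rect(B),len(B),"mean",B.mean(0))
print(cv2.boxPoints(cv2.minAreaRect((B*1000).astype(np.float32))))
I=cv2.imread("pics/top0.png")[125:240,282:422];cv2.imwrite("pics/c1.png",cv2.resize(I,None,fx=5,fy=5,interpolation=cv2.INTER_CUBIC))
E
```

```text
z wood 0.020965911318178376 table -0.001067570237439197 block 0.06965456554190341
board (array([522.67138672, -78.41461182]), (298.7001037597656, 373.3186340332031), 5.2281413078308105)
[[ 356.93393   93.85912]
 [ 390.9514  -277.9064 ]
 [ 688.4088  -250.68835]
 [ 654.39136  121.07718]]
block (array([452.48657227,  19.77876282]), (259.5780029296875, 250.64251708984375), 2.678985357284546) 1357 mean [ 0.50499988 -0.05186033]
[[ 316.9819   138.89671]
 [ 328.69693 -111.47188]
 [ 587.9912   -99.33919]
 [ 576.27625  151.0294 ]]
```

View pics/c1.png

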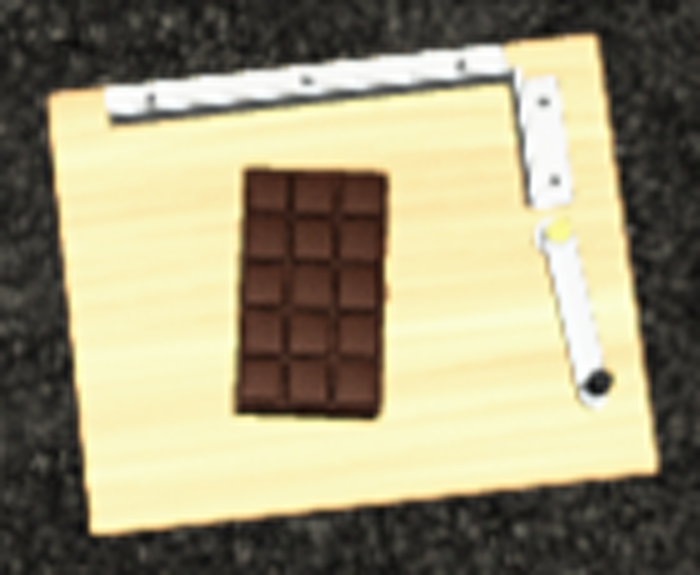

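```bash
cat >> h.py <<'E'
from scipy.optimize import minimize
TH=np.radians(5.23); RB=np.array([[np.cos(TH),-np.sin(TH)],[np.sin(TH),np.cos(TH)]]); OB=np.array([522.9,-80.9])
def w(b): return OB+np.asarray(b,float)@RB.T      # board mm -> world mm
def bd(x): return (np.asarray(x,float)-OB)@RB
def boxpts(x,y,a):                                # board pose mm,deg -> 8 world points m
    a=np.radians(a);c=np.array([[sx*47.5,sy*80] for sx,sy in((1,1),(1,-1),(-1,-1),(-1,1))])
    c=c@np.array([[np.cos(a),np.sin(a)],[-np.sin(a),np.cos(a)]])+[x,y]
    c=w(c); return np.vstack([np.c_[c,np.full(4,z)] for z in(22,72)])/1000
def mask(p,n):
    q=p.astype(int);m=(q.max(-1)<125)&(q[...,0]-q[...,2]>8)&(q[...,0]>q[...,1]+4)
    c=project(n,np.c_[w([[-150,-185],[-150,190],[125,190],[125,-125]]),np.full(4,45)]/1000)
    z=np.zeros(m.shape,np.uint8);cv2.fillConvexPoly(z,c.astype(np.int32),1);m=(m&(z>0)).astype(np.uint8)
    m=cv2.morphologyEx(m,cv2.MORPH_CLOSE,np.ones((3,3)))
    l,lab,st,_=cv2.connectedComponentsWithStats(m); return (lab==1+st[1:,4].argmax())
def fit(p,n,x0,occ=None):
    S=4;m=mask(p,n);M=np.kron(m,np.ones((S,S))).astype(np.float32)
    ok=np.ones_like(M) if occ is None else np.kron(~occ,np.ones((S,S)))
    def cost(v):
        uv=project(n,boxpts(*v));h=cv2.convexHull(((uv+.5)*S).astype(np.float32))
        z=np.zeros(M.shape,np.uint8);cv2.fillConvexPoly(z,np.round(h*16).astype(np.int32),1,shift=4)
        return (np.abs(z-M)*ok).sum()/S/S
    r=minimize(cost,x0,method="Nelder-Mead",options=dict(initial_simplex=np.array(x0)+np.array([[0,0,0],[12,0,0],[0,12,0],[0,0,12]]),xatol=.05,fatol=.1))
    return r.x,r.fun,m.sum()
def tool():
    s=state();q=s["tool_rot"];y=R.from_quat([q[1],q[2],q[3],q[0]]).as_matrix()[:,1]
    return s,np.array(s["tool_pos"])*1000,np.degrees(np.arctan2(y[1],y[0]))
E
python3 - <<'E'
from h import *
for n in("top","scene"):
    p=np.load(n+"0.npz")["p"]
    for a in (0,):print(n,fit(p,n,(-20,0,a+85)))
def px(n,uv,z):return bd(backproj(n,uv,z)[:,:2]*1000).round(1)
c=lambda u,v:(282+u/5-.4,125+v/5-.4)
print("peg top",px("top",c(597,380),.0715),"pivot",px("top",c(556,231),.045))
print("fence inner/corner",px("top",[c(109,120),c(507,84)],.058))
print("jar",px("top",(466,188),.105),"shaker",px("top",(462,150),.09))
s,t,y=tool();print(t,y,bd(t[:2]))
E
```

```text
top (array([-11.87076102,  29.99255914,  80.3478157 ]), np.float64(141.375), np.int64(1400))
scene (array([-10.603754  ,  30.58070587,  81.05208616]), np.float64(170.75), np.int64(1496))
peg top [[ -92.4 -143.9]] pivot [[  11.8 -135.6]]
fence inner/corner [[ 115.3  147.4]
 [ 110.3 -114.4]]
jar [[ -79.9 -342.8]] shaker [[  45.  -354.9]]
[248.93348039 573.04115614 303.33483539] 66.52018016155843 [-213.21658438  676.1918202 ]
```

Both cameras agree on the block to about 1 mm: board (-11, 30), needing about 80° clockwise. Peg and pivot match their given sizes. Plan: push the far-left corner to the right, then push the near-left end forward against the fence.

```bash
python3 -m creep '[{"dx":30,"dy":-50,"yaw":10},{"dx":60,"dy":-100,"yaw":20},{"dx":90,"dy":-150,"yaw":28.7},{"dx":120,"dy":-200,"yaw":28.7},{"dx":150,"dy":-250,"yaw":28.7}]' 0 40
python3 -m creep '[{"dx":35,"dy":-60},{"dx":70,"dy":-120},{"dx":105,"dy":-180},{"dx":140,"dy":-240},{"dx":174,"dy":-299}]'
python3 - <<'E'
from h import *
s,t,y=tool();print(t,y,bd(t[:2]),s["opening"],"delta to start",w((60,100))-t[:2])
E
```

```text
[248.93348039 573.04115614 303.33483539] 66.52018016155843 [-213.21658438  676.1918202 ] 0.9965193554941256 delta to start [ 324.60132687 -548.88823474]invalid input
invalid input
```

```bash
python3 -m creep '[{"dx":30,"dy":-50,"dz":0,"yaw":10},{"dx":60,"dy":-100,"dz":0,"yaw":20},{"dx":90,"dy":-150,"dz":0,"yaw":29},{"dx":120,"dy":-200,"dz":0,"yaw":29},{"dx":150,"dy":-250,"dz":0,"yaw":29}]' 0 40
```

```text
clock: 0.72
tool_pos: [0.3997, 0.3214, 0.3038]
tool_rot: [-0.0, -0.048, 0.999, -0.0]
ft_force: [2.0, 1.2, -0.3]
opening: -0.001
grip_force: 0.0
```

```bash
python3 -m creep '[{"dx":29,"dy":-50,"dz":0,"yaw":0},{"dx":58,"dy":-100,"dz":0,"yaw":0},{"dx":87,"dy":-150,"dz":0,"yaw":0},{"dx":116,"dy":-200,"dz":0,"yaw":0},{"dx":145,"dy":-250,"dz":0,"yaw":0}]'
python3 -m creep '[{"dx":29,"dy":-47,"dz":0,"yaw":0},{"dx":29,"dy":-47,"dz":-60,"yaw":0},{"dx":29,"dy":-47,"dz":-120,"yaw":0},{"dx":29,"dy":-47,"dz":-170,"yaw":0},{"dx":29,"dy":-47,"dz":-198,"yaw":0}]'
python3 - <<'E'
from h import *
s,t,y=tool();print(t,y,bd(t[:2]),s["ft_force"])
E
```

```text
clock: 1.35
tool_pos: [0.5446, 0.0715, 0.3038]
tool_rot: [-0.0, -0.048, 0.999, -0.0]
ft_force: [0.3, 0.7, 0.0]
opening: 0.003
grip_force: 0.0
clock: 1.98
tool_pos: [0.5718, 0.0261, 0.1031]
tool_rot: [-0.002, -0.048, 0.999, -0.0]
ft_force: [0.0, 0.1, 0.4]
opening: 0.001
grip_force: 0.0
[571.82471358  26.11094588 103.06108446] 95.51641640333234 [ 58.47550756 102.10575475] [0.03852448 0.05228931 0.421329  ]
```

```bash
python3 -m creep '[{"dx":1,"dy":-14,"dz":0,"yaw":0},{"dx":2,"dy":-26,"dz":0,"yaw":0},{"dx":3,"dy":-36,"dz":0,"yaw":0},{"dx":4,"dy":-46,"dz":0,"yaw":0},{"dx":5,"dy":-56,"dz":0,"yaw":0}]'
python3 -m creep '[{"dx":0,"dy":-8,"dz":0,"yaw":0},{"dx":1,"dy":-14,"dz":0,"yaw":0}]'
cat > look.py <<'E'
from h import *
import sys
x0=eval(sys.argv[1]);tag=sys.argv[2]
for n in("top","scene"):
    p,d=read_camera(n);cv2.imwrite(f"pics/{n}{tag}.png",cv2.cvtColor(p,cv2.COLOR_RGB2BGR))
    r=fit(p,n,x0);print(n,r[0].round(1),r[1],r[2])
s,t,y=tool();print(t.round(1),round(y,1),"board",bd(t[:2]).round(1),np.round(s["ft_force"],1),s["clock"])
E
python3 look.py "(-11,10,57)" 1
```

```text
clock: 2.6
tool_pos: [0.5789, -0.0297, 0.1071]
tool_rot: [0.001, -0.048, 0.999, 0.0]
ft_force: [2.7, 6.7, 5.5]
opening: -0.0
grip_force: 3.5
clock: 2.85
tool_pos: [0.5797, -0.0439, 0.1069]
tool_rot: [0.001, -0.048, 0.999, 0.0]
ft_force: [0.7, 5.6, 4.5]
opening: 0.004
grip_force: 2.6
top [-8.3 -5.1 60.3] 1294.6875 244
scene [-17.4   8.2  58.4] 136.6875 1562
[579.6 -44.5 106.8] 95.5 board [59.8 31.1] [1.6 1.7 1.6] 2.95
```

```bash
python3 -m creep '[{"dx":1,"dy":-10,"dz":0,"yaw":0},{"dx":2,"dy":-20,"dz":0,"yaw":0},{"dx":3,"dy":-29,"dz":0,"yaw":0},{"dx":3,"dy":-29,"dz":0,"yaw":0}]'
python3 look.py "(-20,-5,45)" 2
```

```text
clock: 3.45
tool_pos: [0.5819, -0.074, 0.1058]
tool_rot: [-0.0, -0.047, 0.999, -0.0]
ft_force: [-0.3, -0.0, -0.1]
opening: -0.001
grip_force: 0.0
top [ -2.6 -40.8  55.7] 1448.75 92
scene [-20.2  -2.3  46. ] 132.375 1564
[581.9 -73.  105.7] 95.5 board [59.4  2.5] [ 0.4 -0.5 -0.4] 3.55
```

```bash
python3 -m creep '[{"dx":3,"dy":15,"dz":0,"yaw":0},{"dx":3,"dy":15,"dz":60,"yaw":0},{"dx":-20,"dy":10,"dz":95,"yaw":0},{"dx":-70,"dy":-5,"dz":95,"yaw":0},{"dx":-130,"dy":-15,"dz":95,"yaw":0}]'
python3 -m creep '[{"dx":-48,"dy":-17,"dz":0,"yaw":0},{"dx":-48,"dy":-17,"dz":-50,"yaw":0},{"dx":-48,"dy":-17,"dz":-95,"yaw":0},{"dx":-48,"dy":-17,"dz":-95,"yaw":0}]'
python3 - <<'E'
from h import *
s,t,y=tool();print(t,y,bd(t[:2]),s["ft_force"])
E
```

```text
clock: 4.18
tool_pos: [0.4511, -0.0871, 0.2011]
tool_rot: [0.001, -0.049, 0.999, -0.0]
ft_force: [0.2, -0.8, 0.4]
opening: -0.001
grip_force: 0.0
clock: 4.68
tool_pos: [0.4028, -0.1038, 0.1041]
tool_rot: [-0.003, -0.049, 0.999, 0.0]
ft_force: [0.1, 0.2, 0.6]
opening: 0.001
grip_force: 0.0
[ 402.81670855 -103.81998784  104.13280276] 95.56698214903943 [-121.67261037  -11.87849376] [0.1306877  0.17099852 0.56186565]
```

```bash
python3 -m creep '[{"dx":7,"dy":8,"dz":0,"yaw":0},{"dx":13,"dy":16,"dz":0,"yaw":0},{"dx":19,"dy":23,"dz":0,"yaw":0},{"dx":26,"dy":30,"dz":0,"yaw":0},{"dx":33,"dy":35,"dz":0,"yaw":0}]'
python3 look.py "(-10,5,30)" 3
```

```text
clock: 5.3
tool_pos: [0.4373, -0.0688, 0.1066]
tool_rot: [0.0, -0.049, 0.999, 0.0]
ft_force: [-5.6, -0.6, 2.6]
opening: 0.003
grip_force: 2.4
top [ 12.5 -19.8  57.7] 1279.4375 254
scene [ 1.3 -3.2 36.9] 449.1875 1235
[438.1 -68.6 106.6] 95.6 board [-83.4  20. ] [0.3 0.3 1. ] 5.4
```

```bash
sed -i 's/    r=fit(p,n,x0);/    occ=cv2.dilate(((cloud(n,d)[...,2]>.08)|(d==0)).astype(np.uint8),np.ones((5,5)))>0;r=fit(p,n,x0,occ);/' look.py
python3 look.py "(-10,5,30)" 4
```

```text
top [-10.1  -0.3  34.8] 12.0 250
scene [ 1.4  3.8 30.5] 116.3125 1234
[437.7 -69.4 106.5] 95.6 board [-83.8  19.2] [ 0.9  0.6 -0. ] 5.5
```

View pics/scene4.png

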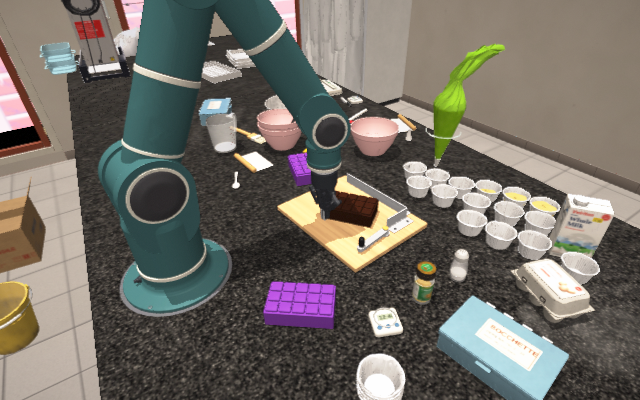

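```bash
python3 -m creep '[{"dx":8,"dy":4,"dz":0,"yaw":0},{"dx":16,"dy":8,"dz":0,"yaw":0},{"dx":25,"dy":11,"dz":0,"yaw":0},{"dx":34,"dy":14,"dz":0,"yaw":0},{"dx":42,"dy":16,"dz":0,"yaw":0}]'
python3 look.py "(20,8,12)" 5
```

```text
clock: 6.12
tool_pos: [0.4788, -0.0534, 0.1059]
tool_rot: [-0.001, -0.048, 0.999, 0.0]
ft_force: [-6.6, 1.0, 2.6]
opening: 0.001
grip_force: 2.8
top [18.8 20.4  1.2] 23.0 90
scene [33.7 -1.3 16.8] 121.5 1298
[479.6 -53.4 106. ] 95.5 board [-40.6  31.3] [-0.5 -1.   0.2] 6.225
```

```bash
python3 -m creep '[{"dx":9,"dy":2,"dz":0,"yaw":0},{"dx":18,"dy":4,"dz":0,"yaw":0},{"dx":27,"dy":6,"dz":0,"yaw":0},{"dx":36,"dy":8,"dz":0,"yaw":0},{"dx":44,"dy":9,"dz":0,"yaw":0}]'
python3 look.py "(65,0,5)" 6
```

```text
clock: 6.85
tool_pos: [0.5227, -0.0445, 0.1058]
tool_rot: [-0.001, -0.048, 0.999, 0.0]
ft_force: [-6.3, 2.7, 2.7]
opening: -0.004
grip_force: 2.8
top [64.9 -8.9 -0.1] 20.5 314
scene [ 62.8 -11.3  -6.1] 187.5 1200
[523.5 -44.6 105.9] 95.5 board [ 3.9 36.1] [-0.2 -0.2  0.8] 6.95
```

```bash
python3 -m creep '[{"dx":-34,"dy":-3,"dz":0,"yaw":0},{"dx":-29,"dy":-34,"dz":0,"yaw":0},{"dx":-28,"dy":-64,"dz":0,"yaw":0},{"dx":-12,"dy":-63,"dz":0,"yaw":0},{"dx":-2,"dy":-62,"dz":0,"yaw":0}]'
python3 -m creep '[{"dx":4,"dy":0,"dz":0,"yaw":0},{"dx":8,"dy":1,"dz":0,"yaw":0}]'
python3 -m creep '[{"dx":3,"dy":0,"dz":0,"yaw":0}]'
python3 -m creep '[{"dx":3,"dy":0,"dz":0,"yaw":0}]'
python3 look.py "(70,-10,0)" 7
```

```text
clock: 7.58
tool_pos: [0.522, -0.1063, 0.106]
tool_rot: [0.0, -0.048, 0.999, -0.0]
ft_force: [-0.5, -0.1, 0.0]
opening: 0.004
grip_force: 0.0
clock: 7.82
tool_pos: [0.5291, -0.1052, 0.1058]
tool_rot: [-0.0, -0.049, 0.999, 0.0]
ft_force: [-0.5, -0.3, 0.5]
opening: -0.003
grip_force: 0.0
clock: 7.95
tool_pos: [0.5311, -0.1054, 0.1056]
tool_rot: [-0.001, -0.048, 0.999, 0.0]
ft_force: [-9.5, -1.0, 7.1]
opening: 0.001
grip_force: 4.8
clock: 8.07
tool_pos: [0.5338, -0.1056, 0.1056]
tool_rot: [-0.001, -0.048, 0.999, 0.0]
ft_force: [-9.1, -0.1, 6.1]
opening: 0.001
grip_force: 4.3
top [ 64.6 -15.    0.4] 8.5625 309
scene [ 80.1  -9.  -10.9] 193.75 712
[ 534.3 -105.6  105.6] 95.5 board [  9.1 -25.7] [-4.8  0.7  2.3] 8.175
```

```bash
for i in 1 ; do python3 -m creep '[{"dx":3,"dy":0,"dz":0,"yaw":0}]'; done
python3 -m creep '[{"dx":3,"dy":0,"dz":0,"yaw":0}]' 
python3 -m creep '[{"dx":2,"dy":0,"dz":0,"yaw":0}]' 
python3 -c "
from h import *
s,t,y=tool();print(bd(t[:2]),s['ft_force'])"
```

```text
clock: 8.3
tool_pos: [0.5367, -0.1057, 0.1056]
tool_rot: [-0.001, -0.048, 0.999, 0.0]
ft_force: [-7.4, -0.7, 4.2]
opening: -0.002
grip_force: 4.1
clock: 8.43
tool_pos: [0.5383, -0.1056, 0.1053]
tool_rot: [-0.003, -0.048, 0.999, 0.001]
ft_force: [-30.5, 2.9, 18.8]
opening: 0.001
grip_force: 15.1
clock: 8.55
tool_pos: [0.5386, -0.1056, 0.1049]
tool_rot: [-0.005, -0.048, 0.999, 0.001]
ft_force: [-39.0, 2.8, 24.2]
opening: 0.001
grip_force: 19.3
[ 13.38270172 -26.03705958] [-39.02743358   2.7804535   24.16384828]
```

```bash
python3 -m creep '[{"dx":-15,"dy":0,"dz":0,"yaw":0},{"dx":-15,"dy":0,"dz":50,"yaw":0},{"dx":-10,"dy":35,"dz":95,"yaw":0},{"dx":15,"dy":90,"dz":95,"yaw":0},{"dx":44,"dy":146,"dz":95,"yaw":0}]'
python3 look.py "(72,-15,0)" 8
```

```text
clock: 9.18
tool_pos: [0.5872, 0.0414, 0.2019]
tool_rot: [0.001, -0.048, 0.999, 0.0]
ft_force: [0.5, -0.3, 0.5]
opening: 0.004
grip_force: 0.0
top [69.4 -9.4 -0.2] 93.0625 1400
scene [ 68.6 -16.    4.8] 276.4375 1313
[588.2  47.1 200.8] 96.0 board [ 76.7 121.5] [-0.3  0.5 -0.3] 9.275
```

View pics/scene8.png

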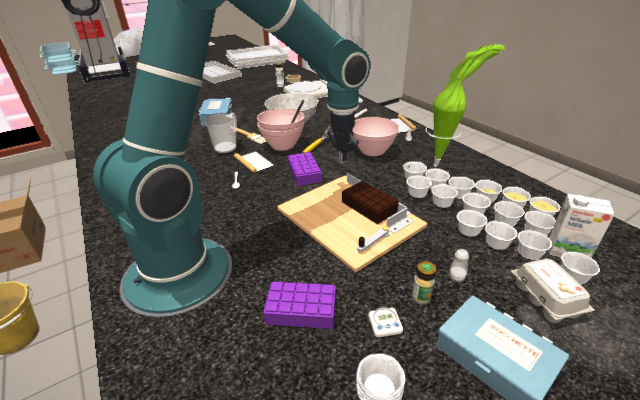

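```bash
python3 -m creep '[{"dx":0,"dy":0,"dz":-50,"yaw":0},{"dx":0,"dy":0,"dz":-95,"yaw":0},{"dx":1,"dy":-15,"dz":-95,"yaw":0},{"dx":2,"dy":-27,"dz":-95,"yaw":0},{"dx":3,"dy":-37,"dz":-95,"yaw":0}]'
python3 -m creep '[{"dx":1,"dy":-8,"dz":0,"yaw":0},{"dx":2,"dy":-16,"dz":0,"yaw":0},{"dx":2,"dy":-22,"dz":0,"yaw":0}]'
python3 -c "
from h import *
s,t,y=tool();print(bd(t[:2]),s['ft_force'])"
```

```text
clock: 9.9
tool_pos: [0.5907, 0.0016, 0.1079]
tool_rot: [0.001, -0.048, 0.999, 0.0]
ft_force: [-0.1, 8.6, 4.6]
opening: -0.001
grip_force: 4.1
clock: 10.28
tool_pos: [0.5929, -0.0186, 0.1079]
tool_rot: [0.002, -0.049, 0.999, 0.001]
ft_force: [-0.6, 10.5, 8.1]
opening: 0.001
grip_force: 4.9
[75.43380872 55.70307493] [-0.58238867 10.48668656  8.05569629]
```

```bash
python3 -m creep '[{"dx":0,"dy":-3,"dz":0,"yaw":0}]'
python3 -m creep '[{"dx":0,"dy":-2,"dz":0,"yaw":0}]'
python3 -c "
from h import *
s,t,y=tool();print(bd(t[:2]),s['ft_force'])"
```

```text
clock: 10.4
tool_pos: [0.5929, -0.0216, 0.1079]
tool_rot: [0.002, -0.048, 0.999, 0.001]
ft_force: [-1.1, 10.7, 7.8]
opening: -0.002
grip_force: 4.9
clock: 10.52
tool_pos: [0.5929, -0.0233, 0.1079]
tool_rot: [0.002, -0.049, 0.999, 0.001]
ft_force: [-0.6, 13.9, 8.1]
opening: 0.002
grip_force: 8.1
[74.93165376 50.93662434] [-0.57721316 13.93314899  8.06299394]
```

```bash
python3 -m creep '[{"dx":0,"dy":-2,"dz":0,"yaw":0}]'
python3 -m creep '[{"dx":0,"dy":-2,"dz":0,"yaw":0}]'
python3 -c "
from h import *
s,t,y=tool();print(bd(t[:2]),s['ft_force'])"
```

```text
clock: 10.65
tool_pos: [0.5929, -0.0236, 0.1079]
tool_rot: [0.002, -0.049, 0.999, 0.002]
ft_force: [-1.6, 24.4, 10.2]
opening: 0.001
grip_force: 12.3
clock: 10.78
tool_pos: [0.5929, -0.0238, 0.1079]
tool_rot: [0.002, -0.05, 0.999, 0.003]
ft_force: [-2.7, 33.7, 11.7]
opening: -0.001
grip_force: 17.1
[74.91283346 50.47818006] [-2.69517393 33.6602242  11.65855358]
```

```bash
python3 -m creep '[{"dx":0,"dy":15,"dz":0,"yaw":0},{"dx":0,"dy":15,"dz":50,"yaw":0},{"dx":-20,"dy":0,"dz":95,"yaw":0},{"dx":-53,"dy":-48,"dz":95,"yaw":0},{"dx":-88,"dy":-93,"dz":95,"yaw":0}]'
python3 -m creep '[{"dx":0,"dy":0,"dz":-50,"yaw":0},{"dx":0,"dy":0,"dz":-95,"yaw":0},{"dx":12,"dy":1,"dz":-95,"yaw":0},{"dx":24,"dy":2,"dz":-95,"yaw":0}]'
python3 -c "
from h import *
s,t,y=tool();print(bd(t[:2]),s['ft_force'])"
```

```text
clock: 11.4
tool_pos: [0.5031, -0.1228, 0.2025]
tool_rot: [0.001, -0.048, 0.999, -0.0]
ft_force: [0.8, -1.2, -1.2]
opening: 0.004
grip_force: 0.0
clock: 11.9
tool_pos: [0.5297, -0.1195, 0.1079]
tool_rot: [0.001, -0.048, 0.999, -0.0]
ft_force: [0.6, 0.1, -0.0]
opening: -0.002
grip_force: 0.0
[  3.23858147 -39.05748917] [ 0.63078586  0.06827051 -0.04748741]
```

```bash
python3 -m creep '[{"dx":5,"dy":0,"dz":0,"yaw":0},{"dx":9,"dy":1,"dz":0,"yaw":0}]'
python3 -m creep '[{"dx":2,"dy":0,"dz":0,"yaw":0}]'
python3 -m creep '[{"dx":2,"dy":0,"dz":0,"yaw":0}]'
python3 -c "
from h import *
s,t,y=tool();print(bd(t[:2]),s['ft_force'])"
```

```text
clock: 12.15
tool_pos: [0.5376, -0.1183, 0.107]
tool_rot: [0.001, -0.048, 0.999, -0.0]
ft_force: [-11.8, -2.9, 10.2]
opening: 0.001
grip_force: 6.4
clock: 12.28
tool_pos: [0.5381, -0.1183, 0.1063]
tool_rot: [-0.001, -0.048, 0.999, 0.0]
ft_force: [-9.7, -0.5, 5.7]
opening: 0.001
grip_force: 4.8
clock: 12.4
tool_pos: [0.5397, -0.1183, 0.1061]
tool_rot: [-0.001, -0.048, 0.999, 0.0]
ft_force: [-11.6, 1.2, 7.3]
opening: 0.0
grip_force: 5.4
[ 13.28011932 -38.78155234] [-11.56280438   1.1622797    7.26688873]
```

```bash
python3 -m creep '[{"dx":2,"dy":0,"dz":0,"yaw":0}]'
python3 -m creep '[{"dx":2,"dy":0,"dz":0,"yaw":0}]'
python3 -c "
from h import *
s,t,y=tool();print(bd(t[:2]),s['ft_force'])"
```

```text
clock: 12.52
tool_pos: [0.5407, -0.1183, 0.1059]
tool_rot: [-0.002, -0.048, 0.999, 0.0]
ft_force: [-24.4, -0.1, 18.1]
opening: 0.0
grip_force: 11.9
clock: 12.65
tool_pos: [0.541, -0.1185, 0.1055]
tool_rot: [-0.004, -0.048, 0.999, 0.001]
ft_force: [-38.2, 1.5, 31.0]
opening: -0.0
grip_force: 19.3
[ 14.58338241 -39.04613075] [-38.19334347   1.45375373  30.98338866]
```

```bash
python3 -m creep '[{"dx":-20,"dy":-2,"dz":0,"yaw":0},{"dx":-20,"dy":-2,"dz":50,"yaw":0},{"dx":-40,"dy":-20,"dz":95,"yaw":0},{"dx":-70,"dy":-70,"dz":95,"yaw":0},{"dx":-95,"dy":-125,"dz":95,"yaw":0}]'
python3 -m creep '[{"dx":0,"dy":-28,"dz":0,"yaw":0},{"dx":0,"dy":-28,"dz":0,"yaw":0}]'
python3 look.py "(72,-40,0)" 9
```

```text
clock: 13.28
tool_pos: [0.4491, -0.2441, 0.2021]
tool_rot: [0.001, -0.049, 0.999, -0.0]
ft_force: [0.5, -0.2, -0.5]
opening: 0.0
grip_force: 0.0
clock: 13.52
tool_pos: [0.4492, -0.2733, 0.2014]
tool_rot: [0.0, -0.047, 0.999, -0.001]
ft_force: [-0.7, 1.0, 0.6]
opening: 0.001
grip_force: 0.0
top [ 68.8 -39.4  -0.2] 148.0 1449
scene [132.   17.9 -43.2] 304.0 331
[ 449.8 -270.8  201. ] 95.5 board [ -90.1 -182.5] [ 0.5 -0.4  0.1] 13.625
```

```bash
python3 -c "
import cv2
a=cv2.imread('pics/top9.png')[120:240,280:425];b=cv2.imread('pics/scene9.png')[160:280,270:440]
a=cv2.resize(a,(580,480),interpolation=2);b=cv2.resize(b,(680,480),interpolation=2)
import numpy as np
cv2.imwrite('pics/c9.png',cv2.resize(np.hstack([a,b]),(800,305),interpolation=3))"
```

```text
(no output)
```

View pics/c9.png

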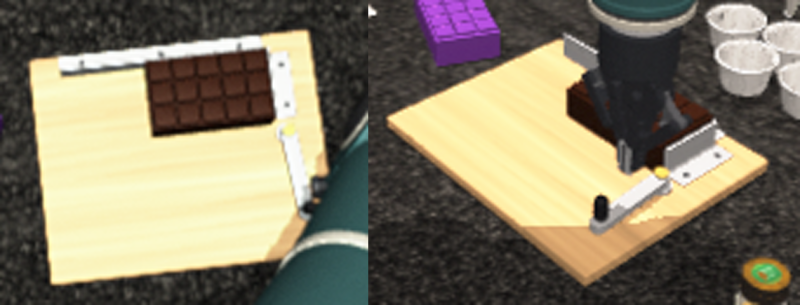

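Left: the block sits in the corner, flush to the fence and stop (top fit -0.2°). Right: the keeper peg stands clear and the tool is to its right. Next I'll close the keeper.

```bash
python3 -m creep '[{"dx":0,"dy":0,"dz":-45,"yaw":0},{"dx":0,"dy":0,"dz":-80,"yaw":0},{"dx":-2,"dy":7,"dz":-80,"yaw":0},{"dx":-4,"dy":15,"dz":-80,"yaw":0}]'
python3 -m creep '[{"dx":0,"dy":12,"dz":0,"yaw":0},{"dx":-1,"dy":25,"dz":0,"yaw":0},{"dx":1,"dy":35,"dz":0,"yaw":0},{"dx":3,"dy":45,"dz":0,"yaw":0},{"dx":6,"dy":55,"dz":0,"yaw":0}]'
python3 look.py "(72,-40,0)" 10
python3 -c "
import cv2
cv2.imwrite('pics/c10.png',cv2.resize(cv2.imread('pics/scene10.png')[160:280,270:440],None,fx=4,fy=4,interpolation=2))"
```

```text
clock: 14.12
tool_pos: [0.4461, -0.2555, 0.122]
tool_rot: [0.0, -0.049, 0.999, -0.0]
ft_force: [-0.7, -1.5, -0.5]
opening: -0.002
grip_force: 0.6
clock: 14.75
tool_pos: [0.452, -0.2006, 0.1209]
tool_rot: [0.0, -0.048, 0.999, -0.0]
ft_force: [0.2, -1.2, 1.3]
opening: 0.001
grip_force: 0.7
top [ 68.5 -41.6   0.2] 99.875 1451
scene [ 50.7 -18.9  -2. ] 113.75 659
[ 452.2 -200.   120.8] 95.6 board [ -81.2 -112.2] [-0.3 -0.   0.3] 14.85
```

View pics/c10.png

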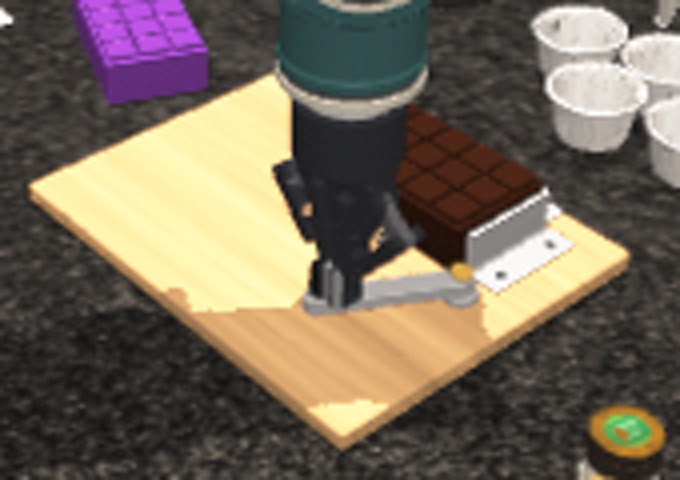

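```bash
python3 -m creep '[{"dx":4,"dy":9,"dz":0,"yaw":0},{"dx":10,"dy":18,"dz":0,"yaw":0},{"dx":16,"dy":26,"dz":0,"yaw":0},{"dx":21,"dy":32,"dz":0,"yaw":0},{"dx":26,"dy":38,"dz":0,"yaw":0}]'
python3 -m creep '[{"dx":1,"dy":-8,"dz":0,"yaw":0},{"dx":-37,"dy":-11,"dz":0,"yaw":0},{"dx":-40,"dy":18,"dz":0,"yaw":0},{"dx":-27,"dy":21,"dz":0,"yaw":0}]'
python3 look.py "(72,-40,0)" 11
python3 -c "
import cv2
cv2.imwrite('pics/c11.png',cv2.resize(cv2.imread('pics/scene11.png')[160:280,270:440],None,fx=4,fy=4,interpolation=2))"
```

```text
clock: 15.48
tool_pos: [0.4782, -0.1629, 0.1209]
tool_rot: [0.0, -0.048, 0.999, -0.0]
ft_force: [0.6, -3.3, -1.1]
opening: 0.002
grip_force: 1.6
clock: 15.98
tool_pos: [0.4502, -0.1416, 0.121]
tool_rot: [-0.0, -0.048, 0.999, 0.0]
ft_force: [1.6, -1.6, -0.5]
opening: -0.003
grip_force: 0.0
top [ 67.7 -41.7  -0. ] 65.5 1143
scene [ 56.5 -19.6  16.2] 214.6875 1043
[ 452.3 -142.5  121.1] 95.6 board [-75.9 -54.9] [-0.3 -0.2 -0.8] 16.075
```

View pics/c11.png

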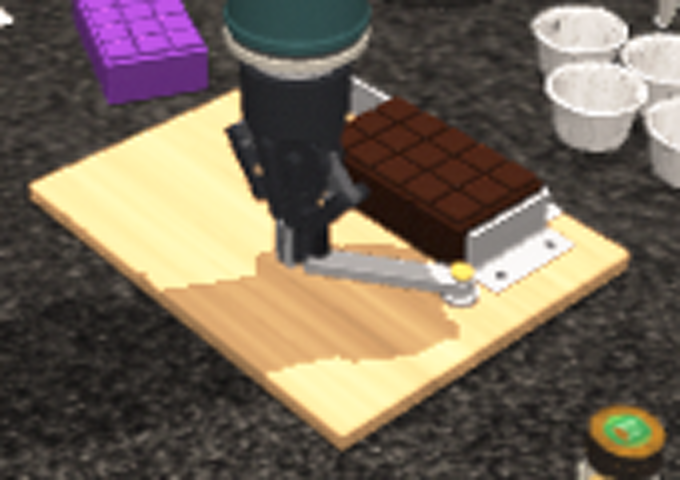

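```bash
python3 -m creep '[{"dx":8,"dy":6,"dz":0,"yaw":0},{"dx":17,"dy":12,"dz":0,"yaw":0},{"dx":26,"dy":17,"dz":0,"yaw":0},{"dx":35,"dy":21,"dz":0,"yaw":0},{"dx":45,"dy":25,"dz":0,"yaw":0}]'
python3 -m creep '[{"dx":5,"dy":2,"dz":0,"yaw":0},{"dx":10,"dy":3,"dz":0,"yaw":0},{"dx":15,"dy":4,"dz":0,"yaw":0},{"dx":18,"dy":4,"dz":0,"yaw":0}]'
python3 -m creep '[{"dx":2,"dy":0,"dz":0,"yaw":0}]'
python3 -c "
from h import *
s,t,y=tool();print(bd(t[:2]),s['ft_force'])"
```

```text
clock: 16.7
tool_pos: [0.4964, -0.117, 0.1208]
tool_rot: [0.0, -0.048, 0.999, -0.0]
ft_force: [-3.2, 1.8, -0.6]
opening: 0.001
grip_force: 0.8
clock: 17.2
tool_pos: [0.514, -0.1133, 0.1209]
tool_rot: [0.0, -0.048, 0.999, -0.0]
ft_force: [-0.8, 1.1, -0.4]
opening: 0.002
grip_force: 0.6
clock: 17.32
tool_pos: [0.5159, -0.1134, 0.1208]
tool_rot: [0.0, -0.048, 0.999, -0.0]
ft_force: [-1.8, 0.8, -1.3]
opening: -0.002
grip_force: 0.6
[ -9.97176587 -31.68596871] [-1.80935984  0.84529494 -1.28461314]
```

```bash
python3 -m creep '[{"dx":3,"dy":0,"dz":0,"yaw":0}]'
python3 -m creep '[{"dx":2,"dy":0,"dz":0,"yaw":0}]'
python3 -m creep '[{"dx":2,"dy":0,"dz":0,"yaw":0}]'
python3 -c "
from h import *
s,t,y=tool();print(bd(t[:2]),s['ft_force'])"
```

```text
clock: 17.45
tool_pos: [0.5186, -0.1133, 0.1208]
tool_rot: [-0.0, -0.048, 0.999, 0.0]
ft_force: [-12.3, 0.7, 2.3]
opening: -0.003
grip_force: 6.6
clock: 17.58
tool_pos: [0.5191, -0.1133, 0.1204]
tool_rot: [-0.002, -0.048, 0.999, 0.0]
ft_force: [-22.2, 0.9, 14.8]
opening: 0.002
grip_force: 10.8
clock: 17.7
tool_pos: [0.5196, -0.1134, 0.1202]
tool_rot: [-0.004, -0.048, 0.999, 0.001]
ft_force: [-33.2, 2.4, 24.2]
opening: -0.005
grip_force: 16.8
[ -6.26856359 -32.0746644 ] [-33.19089764   2.38752539  24.19099054]
```

```bash
python3 -m creep '[{"dx":-20,"dy":-2,"dz":0,"yaw":0},{"dx":-40,"dy":-4,"dz":30,"yaw":0},{"dx":-40,"dy":40,"dz":80,"yaw":0},{"dx":-40,"dy":95,"dz":95,"yaw":0},{"dx":-40,"dy":155,"dz":95,"yaw":0}]'
python3 -m creep '[{"dx":-10,"dy":60,"dz":10,"yaw":0},{"dx":-20,"dy":120,"dz":20,"yaw":0},{"dx":-30,"dy":175,"dz":30,"yaw":0},{"dx":-30,"dy":175,"dz":30,"yaw":0}]'
python3 look.py "(72,-40,0)" 12
python3 -c "
import cv2,numpy as np
a=cv2.resize(cv2.imread('pics/scene12.png')[170:270,320:440],(480,400),interpolation=2)
b=cv2.resize(cv2.imread('pics/top12.png')[130:210,320:420],(320,256),interpolation=2)
b=cv2.copyMakeBorder(b,0,144,0,0,cv2.BORDER_CONSTANT)
cv2.imwrite('pics/c12.png',np.hstack([a,b]))
from h import *
p=cv2.imread('pics/top12.png')
"
```

```text
clock: 18.32
tool_pos: [0.4835, 0.0433, 0.2178]
tool_rot: [0.002, -0.048, 0.999, 0.0]
ft_force: [1.4, 0.1, 0.1]
opening: 0.005
grip_force: 0.0
clock: 18.82
tool_pos: [0.452, 0.2209, 0.2466]
tool_rot: [0.001, -0.051, 0.999, 0.001]
ft_force: [0.6, -1.6, -0.3]
opening: 0.003
grip_force: 0.0
top [ 69.8 -41.3  -0.3] 162.8125 1419
scene [ 77.8 -27.8  -9.8] 489.0625 1061
[452.9 216.8 246. ] 95.6 board [-42.6 302.8] [-0.7  0.   0.2] 18.925
```

View pics/c12.png

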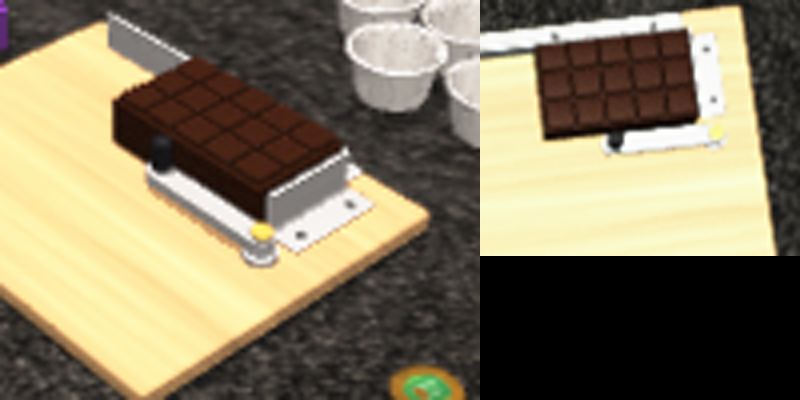

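The block sits in the corner against the fence and end stop, and the keeper lies shut along it with a thin gap. Handing in.

```bash
python3 -c "
from cell import *
print(finish_job())"
```

```text
the job is handed in; nothing more can be done
None
```

The block is turned and pushed home into the corner against the fence and end stop, the keeper is fully shut in front of it, and I handed the job in at about 19 s on the clock; no verdict was returned.

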